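Transfer microscope objectives to the loading rack in order

ROBOT

A 7-joint arm with a two-finger parallel gripper is mounted at the origin on the work surface. World frame = base frame: x ahead of the robot, y to its left, z up, the work surface at z = 0. Lengths are in m, angles in rad, forces in N, time in s.
With the tool pointing down it reaches from about 0.425 to 0.925 m from the base axis. Payload 6.8 kg.
Tool frame: the origin (TCP) lies midway between the tips of the shut fingers; the grasp point (between the pads) lies bot.grip_point_offset behind it (bot.grip_point_offset is the distance from the TCP to the grasp point, in m); z points along the fingers, y is the line along which they close (so a half turn about z gives the same grasp; the last joint's range is limited). The gripper opens to 85 mm and grips with 20 to 120 N. Pads are 22 mm wide; open, the fingers measure 114 mm over their backs; the gripper's body (76 mm by 85 mm) begins 54 mm behind the grasp point. The pads swing forward as they close: fully open they stand 13 mm farther back than shut.
Start: joints at [1.117, 0.477, 0.022, 1.555, -0.011, 1.109, -0.083], TCP at [0.229, -0.635, 0.209] pointing down, gripper open.
Joint ranges: [-2.96, 2.96], [-0.34, 2.1], [-1.41, 1.46], [0.24, 2.44], [-1.37, 4.51], [0.17, 1.92], [-2.96, 2.96]. Speed limits (rad/s): [2.39, 2.39, 3.14, 3.14, 3.14, 3.14, 3.14].

INTERFACE

Orientations are given as a unit quaternion [w, x, y, z].
In Python, from station import get_obs, cams, job, bot gives the robot as it stands.
- The arm moves only by the tool arm_command, never from a script. Its argument "rows" is a list that holds one entry, the list of rows, each a list of 5 numbers: the finger opening in mm, from 0 to 85.4, then the shift along the world's x, y, z in units of 60 mm (1.0 is 60 mm), then the turn about the world's z in units of 0.08 rad (1.0 is 0.08 rad). In form: [[[grip, x, y, z, turn], ...]]. A call has exactly 10 rows; each row shifts and turns the commanded pose from where the row before left it; what a row does not reach is not made up. A row lasts 1/8 s, in which the tool goes at most 62.5 mm and 10.7 degrees, less where a joint would pass 70% of its speed; a pose out of reach is approached as far as the arm can. A call with a number of a shift or a turn outside -1 to 1 is refused whole. A call with a gripper value outside its range is refused whole. The fingers move at their own pace and stop on an object; "newtons" is the grip in N (left out, the last holds). Time passes only in rows, so rows that do not move let the fingers close, or fill a call up. It gives the time, the measured TCP pose, the force, the opening and the grip force at its end, in the units of the state.
- get_obs(): the state, without advancing time (a new reading comes with each control period).
- cams.read_camera(name): name is "scene" or "side" or "wrist"; returns the picture (384x512x3 uint8, red, green, blue); there is no depth.
- cams.camera_params(name): a dict with "K" (3x3 intrinsics, pixels), "extrinsics" (4x4, takes a point from camera to world coordinates). Camera axes: x right, y down, z forward; pixel columns grow to the right and rows downward; lengths in m; the calibration is good to about 2 mm. A picture is of the moment at which its call begins: read the wrist's pose just before it. camera_params takes no time and is no camera call; for the wrist camera it gives the pose at the moment of the call.
- job.hand_in(): hands the job in; it is judged then, once.
The state is a dict: "t": time; "q": joint angles; "joint_vel": joint speeds; "joint_torque": joint torques, N m; "eef_pos": TCP position; "tool_rot": TCP orientation; "contact_force": force on the tool from outside, world axes, zero at the start; "torque": the same for the moment, N m; "gripper_width": opening from 0.0 (shut) to 1.0 (fully open); "grasp_force": force on a finger pad.
Only numpy, scipy, OpenCV 4.12 (cv2) and the standard library are available. Lean on these libraries where they do the work, as an engineer would, in place of code of your own. Each camera call takes 0.05 s, during which the arm holds its last target. There are 200 camera calls.

TASK

Move the four microscope objectives from the grey cleaning rack to the empty aluminium loading rack, one to each well, standing upright on the well's floor as they stand now, and let go of them. Keep their order as counted from each rack's black knob: the objective that stood nearest the knob goes in the well nearest the other rack's knob, and so on to the far end. They are delicate optics: set each one down, never drop it or knock it over.

Things in the scene. Friction and masses are not known exactly. Their poses are not given: they have to be found in the camera images.
- wide_centre (a point): Microscope objective lens, the widest and shortest: a plain steel drum 42 mm in diameter, flat glass front on top, 54 mm tall in all, about 150 g. It stands on its dark mounting thread (28 mm diameter, lowest 6 mm). Its grip part is round, so any yaw is the same. This point lies on its axis, half-way up; z up.
- stepped_centre (a point): Microscope objective lens with one step: steel barrel 34 mm in diameter from 6 to 42 mm above its foot, then a narrow 20 mm neck to the top, 60 mm tall in all, about 150 g. It stands on its dark mounting thread (28 mm diameter, lowest 6 mm). Its grip part is round, so any yaw is the same. This point lies on its axis, half-way up; z up.
- tapered_centre (a point): Microscope objective lens with a pointed nose: steel barrel 32 mm in diameter from 6 to 46 mm above its foot, then a cone narrowing to 12 mm at the top, 66 mm tall in all, about 170 g. It stands on its dark mounting thread (28 mm diameter, lowest 6 mm). Its grip part is round, so any yaw is the same. This point lies on its axis, half-way up; z up.
- slim_centre (a point): Microscope objective lens, the tallest and slimmest: a 38 mm wide collar from 6 to 18 mm above its foot, then a straight steel barrel 26 mm in diameter to the top, 76 mm tall in all, about 150 g. It stands on its dark mounting thread (28 mm diameter, lowest 6 mm). Its grip part is round, so any yaw is the same. This point lies on its axis, half-way up; z up.
- cleaning_rack: Grey painted plate, 84 x 300 x 10 mm, lying flat on the bench, fixed, with four black rubber pads in a row on top, and the four objectives on them at the start. Origin: centre of its underside; x across the row, y along it, z up. The four places are at y = +93, +31, -31, -93 mm (x = 0). A black knob (24 mm wide, its top 33 mm above the bench) stands at y = +138 mm and marks the end from which the places are counted. It may be on the left or the right of the bench.
- loading_rack: Bare aluminium plate, 84 x 300 x 14 mm, lying flat on the bench, fixed, with four empty square wells with dark floors in a row, each 48 x 48 mm wide and 4 mm deep (well floor 10 mm above the bench, rim 14 mm). Origin: centre of its underside; x across the row, y along it, z up. The wells are centred at y = -93, -31, +31, +93 mm (x = 0). A black knob (24 mm wide, its top 33 mm above the bench) stands at y = -138 mm and marks the end from which the wells are counted.
- pad_wide: Black rubber pad, 54 x 54 x 6 mm, fixed on the cleaning rack, the one under the wide objective at the start (the pads look alike and are told apart by their places). It stays where it is and so keeps the place from which that objective came. Origin: centre of its underside, 10 mm above the bench; its top is 16 mm above the bench.
- pad_stepped: Black rubber pad, 54 x 54 x 6 mm, fixed on the cleaning rack, the one under the stepped objective at the start (the pads look alike and are told apart by their places). It stays where it is and so keeps the place from which that objective came. Origin: centre of its underside, 10 mm above the bench; its top is 16 mm above the bench.
- pad_tapered: Black rubber pad, 54 x 54 x 6 mm, fixed on the cleaning rack, the one under the tapered objective at the start (the pads look alike and are told apart by their places). It stays where it is and so keeps the place from which that objective came. Origin: centre of its underside, 10 mm above the bench; its top is 16 mm above the bench.
- pad_slim: Black rubber pad, 54 x 54 x 6 mm, fixed on the cleaning rack, the one under the slim objective at the start (the pads look alike and are told apart by their places). It stays where it is and so keeps the place from which that objective came. Origin: centre of its underside, 10 mm above the bench; its top is 16 mm above the bench.

How it is judged:
By the outcome, as a careful person would: the job done as asked, in the order asked, and still so for the second after the job is handed in, with the robot touching nothing.
It also fails if it takes over 104 s, if anything falls off the work surface, if the arm or the gripper's body presses on something with over 40 N, if the wrist force passes 120 N, or if a joint passes its speed limit or range.

## Working session

There is one attempt and no reset: what is moved stays moved. The work goes in short steps, Python scripts to look and compute and a tool call to move; the robot and the scene stay as the last step left them, time stands still between calls to the robot, and variables do not carry over. Pictures are saved under pics/ and viewed, at most 14 in all, crops included, and the job is handed in when it is done.

Besides the shell and the picture viewer there is one more tool, called after ">>>" in YAML: its name, and indented under it one key for each argument. arm_command: Moves the arm, as the interface text tells. Its arguments: {"type":"object","properties":{"rows":{"type":"array"},"newtons":{"type":"number"}},"required":["rows"]}

```bash
ls; mkdir -p pics
python3 - <<'E'
from station import get_obs,cams,job,bot
import cv2,numpy as np
o=get_obs();print({k:np.round(v,3).tolist() for k,v in o.items()},bot.grip_point_offset)
for n in("scene","side","wrist"):
    p=cams.camera_params(n);print(n,np.round(p["K"],1).tolist(),np.round(p["extrinsics"],3).tolist())
    cv2.imwrite(f"pics/{n}0.png",cams.read_camera(n)[:,:,::-1])
E
```

```text
pics
{'t': 0.0, 'q': [1.117, 0.478, 0.022, 1.556, -0.012, 1.109, -0.083], 'joint_vel': [-0.001, 0.0, 0.001, 0.001, 0.001, 0.001, 0.0], 'joint_torque': [-0.0, -59.646, 1.608, -28.12, 0.012, 0.009, 0.0], 'eef_pos': [0.229, -0.634, 0.208], 'tool_rot': [-0.001, 0.985, 0.172, -0.0], 'contact_force': [-0.21, 0.395, 0.508], 'torque': [0.005, 0.01, 0.04], 'grasp_force': 0.0, 'gripper_width': 1.002} 0.0187
scene [[358.7, 0.0, 250.4], [0.0, 358.7, 191.9], [0.0, 0.0, 1.0]] [[-0.757, 0.382, -0.53, 0.975], [0.654, 0.455, -0.605, 0.497], [0.01, -0.804, -0.594, 0.575], [0.0, 0.0, 0.0, 1.0]]
side [[435.1, 0.0, 257.8], [0.0, 435.1, 195.9], [0.0, 0.0, 1.0]] [[0.961, -0.193, 0.197, 0.358], [-0.275, -0.614, 0.74, -0.693], [-0.022, -0.766, -0.643, 0.636], [0.0, 0.0, 0.0, 1.0]]
wrist [[285.1, 0.0, 257.5], [0.0, 285.1, 187.8], [0.0, 0.0, 1.0]] [[0.339, -0.908, -0.247, 0.291], [-0.941, -0.327, -0.088, -0.612], [-0.001, 0.262, -0.965, 0.374], [0.0, 0.0, 0.0, 1.0]]
```

View pics/scene0.png

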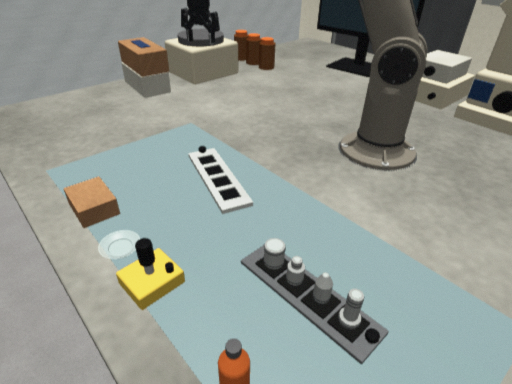

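View pics/side0.png

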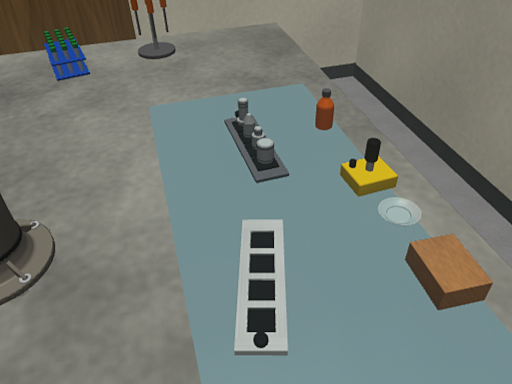

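The scene view shows the cleaning rack with its knob at (372,336). From the knob: slim (351,308), tapered (323,288), stepped (296,272), wide (274,254). The loading rack's knob is at (202,150) in the scene view and (261,340) in the side view, with wells at side rows 320, 290, 263 and 239.

```bash
cat > h.py <<'E'
import numpy as np,cv2
from station import get_obs,cams,job,bot
def ray(p,uv,z):
    K,E=np.array(p["K"]),np.array(p["extrinsics"])
    d=E[:3,:3]@np.linalg.solve(K,[uv[0],uv[1],1.]);c=E[:3,3]
    return (c+d*(z-c[2])/d[2])[:2]
def proj(p,X):
    K,E=np.array(p["K"]),np.array(p["extrinsics"])
    x=K@(E[:3,:3].T@(np.array(X,float)-E[:3,3]));return x[:2]/x[2]
def quad(mask):
    cs,_=cv2.findContours(mask,cv2.RETR_EXTERNAL,cv2.CHAIN_APPROX_NONE)
    return max(cs,key=cv2.contourArea)
def plane_rect(p,mask,z):
    c=quad(mask)[:,0,:]
    P=np.array([ray(p,u,z) for u in c])
    (cx,cy),(w,h),a=cv2.minAreaRect((P*1000).astype(np.float32))
    b=cv2.boxPoints(((cx,cy),(w,h),a));e=b[1]-b[0];f=b[2]-b[1]
    l=e if np.hypot(*e)>np.hypot(*f) else f
    return (cx,cy),(w,h),np.degrees(np.arctan2(l[1],l[0]))
E
python3 - <<'E'
from h import *
for n in("side","scene"):
    p=cams.camera_params(n);im=cv2.imread(f"pics/{n}0.png");hsv=cv2.cvtColor(im,cv2.COLOR_BGR2HSV)
    reg=np.zeros(im.shape[:2],np.uint8)
    if n=="side": reg[200:370,215:310]=255
    else: reg[135:225,170:265]=255
    m=((hsv[...,1]<40)|(hsv[...,2]<80)).astype(np.uint8)*255&reg
    print(n,"load",plane_rect(p,m,.014))
    reg[:]=0
    if n=="side": reg[95:190,215:300]=255
    else: reg[235:365,225:400]=255
    m=((hsv[...,1]<40)).astype(np.uint8)*255&reg
    print(n,"clean",plane_rect(p,m,.010))
    kn=[("Lk",(261,340) if n=="side" else (202,150))]
    if n=="scene":kn+=[("Ck",(372,336))]
    for k,u in kn: print(k,ray(p,u,.03))
    ob={"side":{"slim":((243,101),.092),"wide":((265,145),.07),"step":((258,131),.076)},"scene":{"slim":((355,295),.092),"tap":((325,277),.082),"step":((297,261),.076),"wide":((275,245),.07)}}[n]
    for k,(u,z) in ob.items(): print(k,ray(p,u,z).round(3))
    for k,u in {"side":dict(w4=(262,239),w1=(261,320)),"scene":dict(w1=(207,159),w4=(228,194))}[n].items(): print(k,ray(p,u,.011).round(3))
E
```

```text
side load ((492.0120544433594, -198.9474639892578), (308.5654296875, 85.66108703613281), np.float32(73.16773))
side clean ((600.433837890625, 287.9266357421875), (96.47972106933594, 420.2287902832031), np.float32(-88.84702))
Lk [ 0.45266898 -0.33150037]
slim [0.594 0.319]
wide [0.599 0.133]
step [0.598 0.188]
w4 [ 0.521 -0.105]
w1 [ 0.466 -0.284]
scene load ((493.13873291015625, -216.2628173828125), (448.5934143066406, 314.217041015625), np.float32(50.267536))
scene clean ((568.1354370117188, 253.5629119873047), (301.6539611816406, 399.0439453125), np.float32(-40.222885))
Lk [ 0.46099216 -0.3143163 ]
Ck [0.59747278 0.37765726]
slim [0.599 0.331]
tap [0.599 0.27 ]
step [0.605 0.209]
wide [0.603 0.148]
w1 [ 0.463 -0.288]
w4 [ 0.523 -0.108]
```

View pics/wrist0.png

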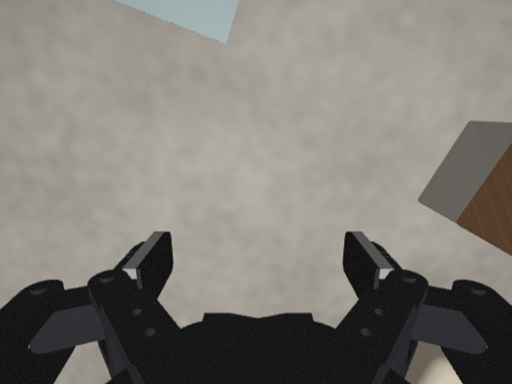

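The wrist view shows only bench, with the fingers along the bottom. The estimates from the two views agree, so I'll move above the cleaning rack for a close look.

>>> arm_command:
  rows:
    - [[85, 0.31, 0.7, 0.01, 0.76], [85, 0.31, 0.7, 0.01, 0.76], [85, 0.31, 0.7, 0.01, 0.76], [85, 0.31, 0.7, 0.01, 0.76], [85, 0.31, 0.7, 0.01, 0.76], [85, 0.31, 0.7, 0.01, 0.76], [85, 0.31, 0.7, 0.01, 0.76], [85, 0.31, 0.7, 0.01, 0.76], [85, 0.31, 0.7, 0.01, 0.76], [85, 0.31, 0.7, 0.01, 0.76]]
  newtons: 40

```text
t: 1.4
eef_pos: [0.4151, -0.2136, 0.2147]
tool_rot: [0.0, 0.888, 0.46, -0.0]
contact_force: [0.4, -0.2, -0.8]
gripper_width: 0.999
grasp_force: 0.0
```

>>> arm_command:
  rows:
    - [[85, 0.31, 0.7, 0.01, 0.76], [85, 0.31, 0.7, 0.01, 0.76], [85, 0.31, 0.7, 0.01, 0.76], [85, 0.31, 0.7, 0.01, 0.76], [85, 0.31, 0.7, 0.01, 0.76], [85, 0.31, 0.7, 0.01, 0.76], [85, 0.31, 0.7, 0.01, 0.76], [85, 0.31, 0.7, 0.01, 0.76], [85, 0.31, 0.7, 0.01, 0.76], [85, 0.31, 0.7, 0.01, 0.76]]

```text
t: 2.65
eef_pos: [0.6012, 0.206, 0.2204]
tool_rot: [0.0, 0.71, 0.704, -0.0]
contact_force: [0.5, 1.0, 0.3]
gripper_width: 0.997
grasp_force: 0.0
```

Run:
```python
from h import *
import pickle
p=cams.camera_params("wrist");im=cams.read_camera("wrist")[:,:,::-1]
cv2.imwrite("pics/wrist1.png",im);pickle.dump(p,open("p1.pkl","wb"))
o=get_obs();print(o["t"],o["eef_pos"],o["tool_rot"],o["q"])
```

```text
2.7 [0.6017598  0.21341652 0.22059684] [-0.00171385  0.70678399  0.70742382  0.00223609] [ 0.00551354  0.47418578 -0.61182489  1.60442367  0.28642485  1.15142077
 -0.67002094]
```

View pics/wrist1.png

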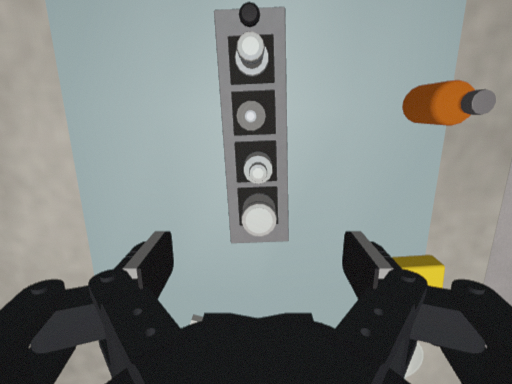

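The wrist view shows the knob at (249,14). Tops, roughly: slim (250,45), tapered (250,116), stepped (258,172), wide (259,219). I'll cast rays at each top height and use the pad squares as a check.

Run:
```python
from h import *
import pickle
p=pickle.load(open("p1.pkl","rb"));im=cv2.imread("pics/wrist1.png")
for k,u,z in(("slim",(250,45),.092),("tap",(250,116),.082),("step",(258,173),.076),("wide",(259,219),.070)):
    x=ray(p,u,z);print(k,x.round(4))
for n,u in(("TL",(216,10)),("TR",(285,8)),("BR",(289,241)),("BL",(231,242))): print(n,ray(p,u,.01).round(4))
print("knob",ray(p,(249,13),.033))
hsv=cv2.cvtColor(im,cv2.COLOR_BGR2HSV)
m=((hsv[...,1]<60)).astype(np.uint8)*255;m[:,:205]=0;m[:,298:]=0;m[250:]=0
print(plane_rect(p,m,.010))
c=im[0:250,200:300];cv2.imwrite("pics/c1.png",cv2.resize(c,None,fx=2.4,fy=2.4,interpolation=cv2.INTER_CUBIC))
```

```text
slim [0.5951 0.3312]
tap [0.5939 0.2662]
step [0.6018 0.2045]
wide [0.6026 0.1474]
TL [0.554  0.3852]
TR [0.6347 0.3867]
BR [0.6458 0.0895]
BL [0.5621 0.0885]
knob [0.5931082  0.37512149]
((592.0091552734375, 236.20513916015625), (318.01336669921875, 133.73260498046875), np.float32(89.57227))
```

View pics/c1.png

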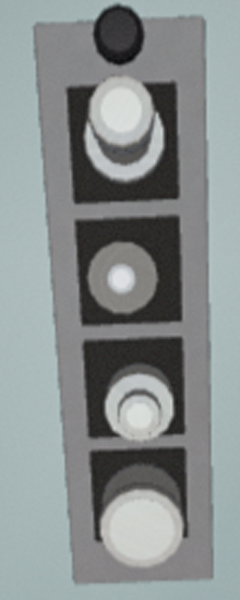

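>>> arm_command:
  rows:
    - [[85, -0.02, 0.39, 0, 0], [85, -0.02, 0.39, 0, 0], [85, -0.02, 0.39, 0, 0], [85, -0.02, 0.39, -0.2, 0], [85, -0.02, 0.39, -0.3, 0], [85, 0, 0, -0.4, 0], [85, 0, 0, -0.4, 0], [85, 0, 0, -0.3, 0], [85, 0, 0, -0.2, 0], [85, 0, 0, 0, 0]]

```text
t: 3.95
eef_pos: [0.5944, 0.3216, 0.112]
tool_rot: [-0.0, 0.71, 0.704, -0.001]
contact_force: [-0.9, -0.3, 1.1]
gripper_width: 0.994
grasp_force: 0.0
```

Run:
```python
from h import *
o=get_obs();print(o["t"],o["eef_pos"],o["tool_rot"],o["contact_force"])
cv2.imwrite("pics/wrist2.png",cams.read_camera("wrist")[:,:,::-1])
```

```text
3.95 [0.59442006 0.32156497 0.11203526] [-1.28346111e-04  7.10391572e-01  7.03806369e-01 -6.25847691e-04] [-0.87249242 -0.2821119   1.1357127 ]
```

View pics/wrist2.png

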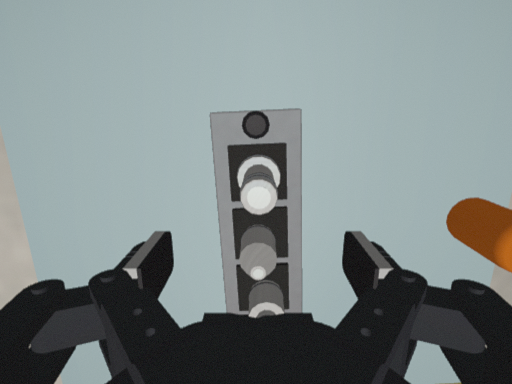

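The slim top is at (259,196), near the tapered nose at (259,272). I'm remeasuring from this settled pose.

Run:
```python
from h import *
p=cams.camera_params("wrist");o=get_obs();print(o["eef_pos"])
print("slim",ray(p,(259,196),.092),"tap",ray(p,(259,272),.082),"knob",ray(p,(256,124),.033))
for n,u in(("TL",(210,113)),("TR",(301,109))): print(n,ray(p,u,.01).round(4))
```

```text
[0.59487969 0.32197736 0.11289201]
slim [0.59594838 0.33131097] tap [0.59549861 0.26645806] knob [0.59411475 0.37677657]
TL [0.5521 0.3859]
TR [0.6351 0.3887]
```

>>> arm_command:
  rows:
    - [[85, 0.01, 0.15, 0, 0], [85, 0, 0, 0, 0], [85, 0, 0, -0.3, 0], [85, 0, 0, -0.4, 0], [85, 0, 0, -0.3, 0], [85, 0, 0, -0.19, 0], [85, 0, 0, 0, 0], [20, 0, 0, 0, 0], [20, 0, 0, 0, 0], [20, 0, 0, 0, 0]]

```text
t: 5.25
eef_pos: [0.5957, 0.3311, 0.0419]
tool_rot: [0.0, 0.71, 0.704, 0.0]
contact_force: [0.0, 0.1, -1.0]
gripper_width: 0.373
grasp_force: 0.0
```

>>> arm_command:
  rows:
    - [[20, 0, 0, 0, 0], [20, 0, 0, 0, 0], [20, 0, 0, 0, 0], [20, 0, 0, 0, 0], [20, 0, 0, 0, 0], [20, 0, 0, 0.1, 0], [20, 0, 0, 0.3, 0], [20, 0, 0, 0.5, 0], [20, 0, 0, 0.5, 0], [20, 0, 0, 0.3, 0]]

```text
t: 6.5
eef_pos: [0.596, 0.3315, 0.1459]
tool_rot: [0.0, 0.71, 0.704, 0.001]
contact_force: [0.7, -0.0, -2.2]
gripper_width: 0.288
grasp_force: 39.4
```

Run:
```python
from h import *
o=get_obs();print(o["t"],o["eef_pos"],o["gripper_width"],o["grasp_force"],o["contact_force"])
a=cams.read_camera("wrist")[:,:,::-1];b=cams.read_camera("side")[:,:,::-1]
cv2.imwrite("pics/c3.png",np.hstack([cv2.resize(a,(400,300)),cv2.resize(b,(400,300))]))
```

```text
6.5 [0.59597729 0.33150382 0.14586387] 0.28798132415587563 39.403367042541504 [ 0.6647369  -0.04177646 -2.24597224]
```

View pics/c3.png

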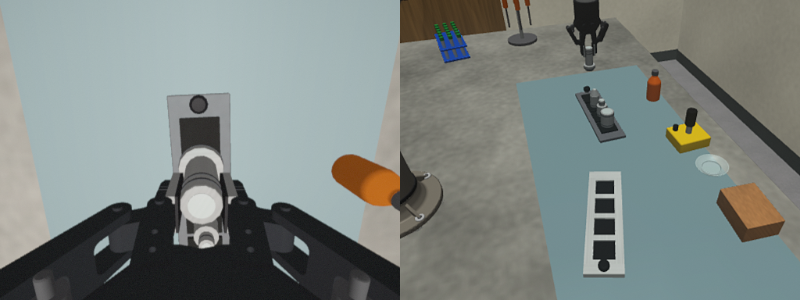

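Slim is gripped (24.6 mm reading, 39 N), upright and clear of the rack, and its pad is empty. Next I carry it to above well 1.

>>> arm_command:
  rows:
    - [[20, -0.17, -0.3, 0, -0.3], [20, -0.17, -0.6, 0, -0.3], [20, -0.17, -0.9, 0, -0.3], [20, -0.17, -0.9, 0, -0.3], [20, -0.17, -0.9, 0, -0.3], [20, -0.17, -0.9, 0, -0.3], [20, -0.17, -0.9, 0, -0.3], [20, -0.17, -0.9, 0, -0.3], [20, -0.17, -0.9, 0, -0.3], [20, -0.17, -0.9, 0, -0.3]]

```text
t: 7.85
eef_pos: [0.4921, -0.1567, 0.1425]
tool_rot: [-0.001, 0.79, 0.614, -0.0]
contact_force: [1.9, -0.3, -1.7]
gripper_width: 0.287
grasp_force: 39.5
```

>>> arm_command:
  rows:
    - [[20, -0.17, -0.9, 0, -0.3], [20, -0.17, -0.7, 0, -0.26], [20, -0.1, -0.4, 0, 0], [20, -0.03, -0.2, 0, 0], [20, 0, 0, 0, 0], [20, 0, 0, 0, 0], [20, 0, 0, 0, 0], [20, 0, 0, 0, 0], [20, 0, 0, 0, 0], [20, 0, 0, 0, 0]]

```text
t: 9.1
eef_pos: [0.4652, -0.287, 0.1433]
tool_rot: [0.0, 0.803, 0.596, 0.0]
contact_force: [0.6, -0.3, -1.9]
gripper_width: 0.291
grasp_force: 39.5
```

Run:
```python
from h import *
import pickle
o=get_obs();print(o["t"],o["eef_pos"],o["tool_rot"],o["gripper_width"],o["grasp_force"],o["contact_force"])
p=cams.camera_params("wrist");pickle.dump(p,open("p4.pkl","wb"))
cv2.imwrite("pics/wrist4.png",cams.read_camera("wrist")[:,:,::-1])
```

```text
9.1 [ 0.46524163 -0.28698735  0.14333333] [3.14992563e-05 8.02965776e-01 5.96025135e-01 9.37792020e-06] 0.29060204018079505 39.47622835636139 [ 0.61420222 -0.29559121 -1.88122082]
```

View pics/wrist4.png

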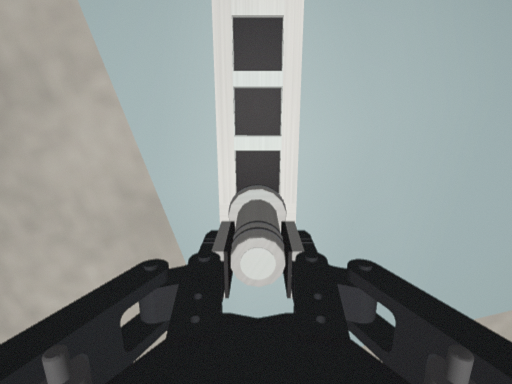

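The held slim covers well 1 at (258,240). Three other wells are visible: rows 16–71 and 87–136 (both about cols 233–283), and one from row 150. I'm measuring the row from their rims.

Run:
```python
from h import *
import pickle
p=pickle.load(open("p4.pkl","rb"));im=cv2.imread("pics/wrist4.png")
g=cv2.cvtColor(im,cv2.COLOR_BGR2GRAY)
m=(g<110).astype(np.uint8);m[:,:225]=0;m[:,292:]=0;m[142:]=0
n,l,s,c=cv2.connectedComponentsWithStats(m)
for i in range(1,n):
    if s[i,4]<300: continue
    P=np.array([ray(p,u,.014) for u in np.argwhere(l==i)[:,::-1]])*1000
    r=cv2.minAreaRect(P.astype(np.float32));print(s[i],r)
    u0=s[i,0]+s[i,2]/2;
    print(ray(p,(s[i,0]+s[i,2]/2-.5,s[i,1]+s[i,3]/2-.5),.012))
print("plate edges",[ray(p,u,.014).round(4) for u in((213,5),(303,5),(218,190),(297,190))])
print("slim top",ray(p,(259,264),.1433+.0187+.032), "foot front")
```

```text
[ 233   17   50   54 2580] ((501.7940673828125, -166.19113159179688), (45.573272705078125, 45.829307556152344), 73.18106079101562)
[ 0.50215032 -0.16534119]
[ 235   88   46   47 2152] ((484.00347900390625, -225.00453186035156), (44.45037841796875, 45.74368667602539), 73.17146301269531)
[ 0.48423096 -0.22460569]
plate edges [array([ 0.4724, -0.1233]), array([ 0.5511, -0.1471]), array([ 0.4198, -0.2909]), array([ 0.5012, -0.3155])]
slim top [ 0.4655476  -0.28816909] foot front
```

>>> arm_command:
  rows:
    - [[20, 0.02, 0.02, -0.3, 0], [20, 0, 0, -0.5, 0], [20, 0, 0, -0.5, 0], [20, 0, 0, -0.3, 0], [20, 0, 0, -0.1, 0], [20, 0, 0, -0.06, 0], [20, 0, 0, -0.03, 0], [20, 0, 0, 0, 0], [20, 0, 0, 0, 0], [20, 0, 0, 0, 0]]

```text
t: 10.4
eef_pos: [0.4665, -0.286, 0.0362]
tool_rot: [0.0, 0.803, 0.596, 0.0]
contact_force: [0.2, 0.5, -2.0]
gripper_width: 0.289
grasp_force: 39.5
```

>>> arm_command:
  rows:
    - [[20, 0, 0, -0.01, 0], [20, 0, 0, 0, 0], [20, 0, 0, 0, 0], [70, 0, 0, 0, 0], [70, 0, 0, 0, 0], [70, 0, 0, 0, 0], [70, 0, 0, 0, 0], [70, 0, 0, 0, 0], [70, 0, 0, 0, 0], [70, 0, 0, 0, 0]]

```text
t: 11.65
eef_pos: [0.4664, -0.2858, 0.0353]
tool_rot: [-0.0, 0.803, 0.596, 0.0]
contact_force: [0.1, 0.1, 1.0]
gripper_width: 0.822
grasp_force: 0.0
```

>>> arm_command:
  rows:
    - [[70, 0, 0, 0.3, 0], [70, 0, 0, 0.6, 0], [70, 0, 0, 0.7, 0], [70, 0, 0, 0.4, 0], [80, 0.18, 0.4, 0, 0.3], [80, 0.18, 0.8, 0, 0.3], [80, 0.18, 0.9, 0, 0.3], [80, 0.18, 0.9, 0, 0.3], [80, 0.18, 0.9, 0, 0.3], [80, 0.18, 0.9, 0, 0.3]]

```text
t: 12.9
eef_pos: [0.5307, 0.0054, 0.1552]
tool_rot: [-0.0, 0.757, 0.653, -0.0]
contact_force: [0.5, -0.5, 0.2]
gripper_width: 0.938
grasp_force: 0.0
```

>>> arm_command:
  rows:
    - [[80, 0.18, 0.9, 0, 0.3], [80, 0.18, 0.9, 0, 0.3], [80, 0.18, 0.9, 0, 0.3], [80, 0.18, 0.8, 0, 0.3], [80, 0.18, 0.6, 0, 0.3], [80, 0.16, 0.3, 0, 0.3], [80, 0, 0, -0.3, 0], [80, 0, 0, -0.3, 0], [80, 0, 0, 0, 0], [80, 0, 0, 0, 0]]

```text
t: 14.15
eef_pos: [0.5947, 0.2653, 0.1192]
tool_rot: [0.0, 0.71, 0.705, -0.0]
contact_force: [-0.1, 0.1, 0.9]
gripper_width: 0.939
grasp_force: 0.0
```

Run:
```python
from h import *
o=get_obs();print(o["t"],o["eef_pos"],o["tool_rot"],o["gripper_width"])
p=cams.camera_params("wrist");a=cams.read_camera("wrist")[:,:,::-1];b=cams.read_camera("side")[:,:,::-1]
cv2.imwrite("pics/c5.png",np.hstack([cv2.resize(a,(400,300)),b[75:375,130:530]]))
for k,X in(("slim?",0),):pass
print("pred px in half-left: tap",proj(p,(.595,.266,.082))*.78125,"step",proj(p,(.602,.2045,.076))*.78125,"wide",proj(p,(.6025,.147,.07))*.78125)
```

```text
14.15 [0.59473676 0.26526712 0.1191935 ] [ 1.61933659e-05  7.09546435e-01  7.04658628e-01 -2.72095112e-04] 0.9386850884758442
pred px in half-left: tap [201.46946415 156.76844068] step [208.46454172 210.45711012] wide [208.64226208 252.09339107]
```

View pics/c5.png

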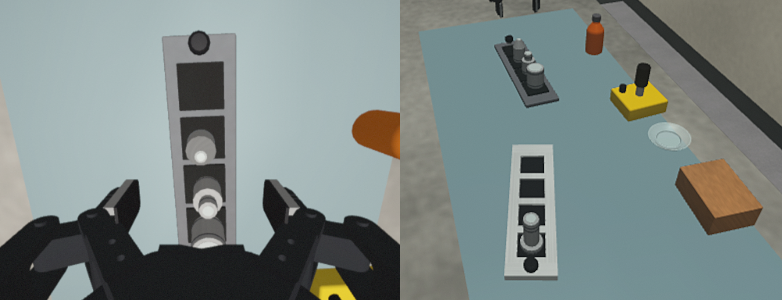

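Slim stands upright in well 1. The tapered nose at (201,157) falls on the predicted pixel, so I descend and grip.

>>> arm_command:
  rows:
    - [[85, 0, 0.01, -0.3, 0], [85, 0, 0, -0.5, 0], [85, 0, 0, -0.4, 0], [85, 0, 0, -0.2, 0], [85, 0, 0, -0.12, 0], [85, 0, 0, 0, 0], [26, 0, 0, 0, 0], [26, 0, 0, 0, 0], [26, 0, 0, 0, 0], [26, 0, 0, 0, 0]]

```text
t: 15.5
eef_pos: [0.5951, 0.267, 0.0288]
tool_rot: [0.0, 0.709, 0.705, 0.0]
contact_force: [-1.0, 0.5, 4.6]
gripper_width: 0.351
grasp_force: 39.4
```

>>> arm_command:
  rows:
    - [[26, 0, 0, 0, 0], [26, 0, 0, 0, 0], [26, 0, 0, 0, 0], [26, 0, 0, 0, 0], [26, 0, 0, 0, 0], [26, 0, 0, 0.2, 0], [26, 0, 0, 0.4, 0], [26, 0, 0, 0.6, 0], [26, 0, 0, 0.6, 0], [26, 0, 0, 0.2, 0]]

```text
t: 16.75
eef_pos: [0.5958, 0.2674, 0.1506]
tool_rot: [0.001, 0.709, 0.705, 0.002]
contact_force: [-0.0, -0.4, -1.5]
gripper_width: 0.354
grasp_force: 39.8
```

>>> arm_command:
  rows:
    - [[26, -0.18, -0.4, 0, -0.36], [26, -0.18, -0.8, 0, -0.36], [26, -0.18, -0.9, 0, -0.36], [26, -0.18, -0.9, 0, -0.36], [26, -0.18, -0.9, 0, -0.36], [26, -0.18, -0.9, 0, -0.36], [26, -0.18, -0.9, 0, -0.36], [26, -0.18, -0.9, 0, -0.36], [26, -0.18, -0.9, 0, -0.36], [26, -0.18, -0.5, 0, -0.36]]

```text
t: 18.0
eef_pos: [0.4849, -0.2166, 0.1471]
tool_rot: [-0.0, 0.804, 0.594, -0.001]
contact_force: [-1.5, 0.4, -2.4]
gripper_width: 0.353
grasp_force: 39.9
```

>>> arm_command:
  rows:
    - [[26, -0.05, -0.2, 0, 0], [26, 0, 0, 0, 0], [26, 0, 0, 0, 0], [26, 0, 0, -0.4, 0], [26, 0, 0, -0.6, 0], [26, 0, 0, -0.4, 0], [26, 0, 0, -0.3, 0], [26, 0, 0, -0.1, 0], [26, 0, 0, 0, 0], [26, 0, 0, 0, 0]]

```text
t: 19.25
eef_pos: [0.4846, -0.2254, 0.041]
tool_rot: [0.001, 0.803, 0.596, 0.0]
contact_force: [-0.1, -0.4, -1.5]
gripper_width: 0.351
grasp_force: 39.9
```

>>> arm_command:
  rows:
    - [[26, 0, 0, -0.15, 0], [26, 0, 0, -0.1, 0], [26, 0, 0, -0.04, 0], [26, 0, 0, -0.01, 0], [26, 0, 0, 0, 0], [26, 0, 0, 0, 0], [26, 0, 0, -0.01, 0], [26, 0, 0, 0, 0], [26, 0, 0, 0, 0], [26, 0, 0, 0, 0]]

```text
t: 20.5
eef_pos: [0.4834, -0.2252, 0.0226]
tool_rot: [-0.0, 0.803, 0.596, -0.001]
contact_force: [-5.0, 2.0, 13.8]
gripper_width: 0.349
grasp_force: 41.4
```

It's touching down at 14 N. I'll ease off slightly and open.

>>> arm_command:
  rows:
    - [[26, 0, 0, 0.01, 0], [26, 0, 0, 0, 0], [70, 0, 0, 0, 0], [70, 0, 0, 0, 0], [70, 0, 0, 0, 0], [70, 0, 0, 0, 0], [70, 0, 0, 0, 0], [70, 0, 0, 0.2, 0], [70, 0, 0, 0.5, 0], [70, 0, 0, 0.7, 0]]

```text
t: 21.75
eef_pos: [0.4831, -0.2249, 0.107]
tool_rot: [-0.001, 0.803, 0.596, -0.0]
contact_force: [0.7, -0.6, 0.6]
gripper_width: 0.818
grasp_force: 0.0
```

>>> arm_command:
  rows:
    - [[70, 0, 0, 0.6, 0], [80, 0, 0, 0.2, 0], [80, 0.2, 0.4, 0, 0.36], [80, 0.2, 0.8, 0, 0.36], [80, 0.2, 0.9, 0, 0.36], [80, 0.2, 0.9, 0, 0.36], [80, 0.2, 0.9, 0, 0.36], [80, 0.2, 0.9, 0, 0.36], [80, 0.2, 0.9, 0, 0.36], [80, 0.2, 0.9, 0, 0.36]]

```text
t: 23.0
eef_pos: [0.5796, 0.1721, 0.1536]
tool_rot: [-0.0, 0.729, 0.685, -0.001]
contact_force: [1.5, -0.0, 0.4]
gripper_width: 0.937
grasp_force: 0.0
```

>>> arm_command:
  rows:
    - [[80, 0.2, 0.4, 0, 0.36], [80, 0.18, 0.16, 0, 0.36], [85, 0, 0, -0.2, 0], [85, 0, 0, -0.4, 0], [85, 0, 0, -0.2, 0], [85, 0, 0, 0, 0], [85, 0, 0, 0, 0], [85, 0, 0, 0, 0], [85, 0, 0, 0, 0], [85, 0, 0, 0, 0]]

```text
t: 24.25
eef_pos: [0.6027, 0.2044, 0.1064]
tool_rot: [0.0, 0.709, 0.705, 0.0]
contact_force: [0.1, -0.9, -0.4]
gripper_width: 0.995
grasp_force: 0.0
```

Run:
```python
from h import *
o=get_obs();print(o["t"],o["eef_pos"],o["tool_rot"],o["gripper_width"])
p=cams.camera_params("wrist");a=cams.read_camera("wrist")[:,:,::-1];b=cams.read_camera("side")[:,:,::-1]
cv2.imwrite("pics/c6.png",np.hstack([cv2.resize(a,(400,300)),b[75:375,130:530]]))
print("pred step",proj(p,(.602,.2045,.076))*.78125,"wide",proj(p,(.6025,.147,.07))*.78125)
```

```text
24.25 [0.60272178 0.20443768 0.10639574] [1.20770280e-04 7.09142270e-01 7.05065374e-01 2.10980360e-04] 0.9947093422496024
pred step [200.42184164 159.72067688] wide [201.2934235  211.22504786]
```

View pics/c6.png

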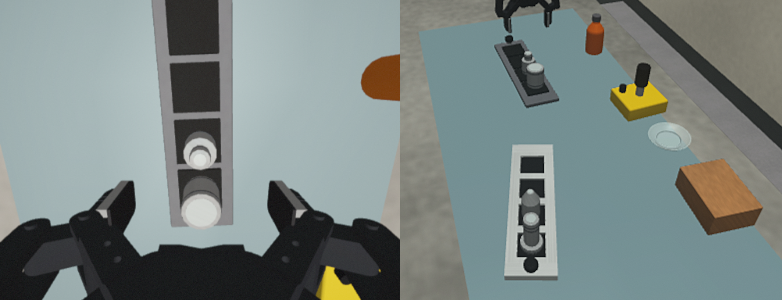

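Slim and tapered both stand in wells 1 and 2. The stepped top at (200,159) and the wide top at (201,211) match the predictions. Gripping stepped now.

>>> arm_command:
  rows:
    - [[85, 0, 0, -0.3, 0], [85, 0, 0, -0.4, 0], [85, 0, 0, -0.4, 0], [85, 0, 0, -0.2, 0], [85, 0, 0, -0.06, 0], [85, 0, 0, 0, 0], [28, 0, 0, 0, 0], [28, 0, 0, 0, 0], [28, 0, 0, 0, 0], [28, 0, 0, 0, 0]]

```text
t: 25.6
eef_pos: [0.6028, 0.2045, 0.0251]
tool_rot: [0.0, 0.709, 0.705, 0.0]
contact_force: [-0.2, -0.2, 4.9]
gripper_width: 0.377
grasp_force: 39.4
```

>>> arm_command:
  rows:
    - [[28, 0, 0, 0, 0], [28, 0, 0, 0, 0], [28, 0, 0, 0, 0], [28, 0, 0, 0, 0], [28, 0, 0, 0, 0], [28, 0, 0, 0.2, 0], [28, 0, 0, 0.4, 0], [28, 0, 0, 0.6, 0], [28, 0, 0, 0.6, 0], [28, 0, 0, 0.2, 0]]

```text
t: 26.85
eef_pos: [0.6038, 0.205, 0.1471]
tool_rot: [0.001, 0.709, 0.705, 0.002]
contact_force: [0.0, 0.6, -1.6]
gripper_width: 0.373
grasp_force: 39.9
```

>>> arm_command:
  rows:
    - [[28, -0.19, -0.4, 0, -0.4], [28, -0.19, -0.8, 0, -0.4], [28, -0.19, -0.9, 0, -0.4], [28, -0.19, -0.9, 0, -0.4], [28, -0.19, -0.9, 0, -0.4], [28, -0.19, -0.9, 0, -0.4], [28, -0.19, -0.9, 0, -0.4], [28, -0.19, -0.4, 0, -0.4], [28, -0.16, -0.09, 0, -0.4], [28, 0, 0, 0, 0]]

```text
t: 28.1
eef_pos: [0.501, -0.1662, 0.1441]
tool_rot: [-0.001, 0.803, 0.596, -0.0]
contact_force: [0.5, 0.9, -1.2]
gripper_width: 0.372
grasp_force: 39.9
```

>>> arm_command:
  rows:
    - [[28, 0, 0, 0, 0], [28, 0, 0, -0.3, 0], [28, 0, 0, -0.5, 0], [28, 0, 0, -0.5, 0], [28, 0, 0, -0.3, 0], [28, 0, 0, -0.2, 0], [28, 0, 0, -0.1, 0], [28, 0, 0, 0, 0], [28, 0, 0, 0, 0], [28, 0, 0, 0, 0]]

```text
t: 29.35
eef_pos: [0.5023, -0.1673, 0.0311]
tool_rot: [0.001, 0.803, 0.596, 0.0]
contact_force: [-0.3, -0.9, -2.1]
gripper_width: 0.375
grasp_force: 39.9
```

>>> arm_command:
  rows:
    - [[28, 0, 0, -0.1, 0], [28, 0, 0, -0.06, 0], [28, 0, 0, -0.03, 0], [28, 0, 0, -0.01, 0], [28, 0, 0, 0, 0], [28, 0, 0, 0, 0], [28, 0, 0, 0, 0], [28, 0, 0, 0, 0], [28, 0, 0, 0, 0], [28, 0, 0, 0, 0]]

```text
t: 30.6
eef_pos: [0.5015, -0.167, 0.0191]
tool_rot: [-0.0, 0.803, 0.596, -0.0]
contact_force: [-2.6, 0.0, 8.4]
gripper_width: 0.373
grasp_force: 40.9
```

>>> arm_command:
  rows:
    - [[28, 0, 0, 0, 0], [28, 0, 0, 0, 0], [70, 0, 0, 0, 0], [70, 0, 0, 0, 0], [70, 0, 0, 0, 0], [70, 0, 0, 0, 0], [70, 0, 0, 0, 0], [70, 0, 0, 0.2, 0], [70, 0, 0, 0.5, 0], [70, 0, 0, 0.7, 0]]

```text
t: 31.85
eef_pos: [0.5011, -0.1668, 0.1034]
tool_rot: [-0.001, 0.803, 0.596, -0.0]
contact_force: [0.5, -0.3, 0.1]
gripper_width: 0.82
grasp_force: 0.0
```

>>> arm_command:
  rows:
    - [[70, 0, 0, 0.6, 0], [80, 0, 0, 0.2, 0], [85, 0.21, 0.4, 0, 0.45], [85, 0.21, 0.8, 0, 0.45], [85, 0.21, 0.9, 0, 0.45], [85, 0.21, 0.9, 0, 0.45], [85, 0.21, 0.9, 0, 0.45], [85, 0.21, 0.8, 0, 0.45], [85, 0.21, 0.4, 0, 0.45], [85, 0.21, 0.13, 0, 0.45]]

```text
t: 33.1
eef_pos: [0.6023, 0.1487, 0.1501]
tool_rot: [-0.001, 0.708, 0.707, -0.0]
contact_force: [-0.2, -0.1, 0.2]
gripper_width: 0.993
grasp_force: 0.0
```

>>> arm_command:
  rows:
    - [[85, 0, 0, 0, 0], [85, 0, 0, -0.2, 0], [85, 0, 0, -0.4, 0], [85, 0, 0, -0.2, 0], [85, 0, 0, 0, 0], [85, 0, 0, 0, 0], [85, 0, 0, 0, 0], [85, 0, 0, 0, 0], [85, 0, 0, 0, 0], [85, 0, 0, 0, 0]]

```text
t: 34.35
eef_pos: [0.6026, 0.1468, 0.1026]
tool_rot: [0.0, 0.709, 0.705, 0.0]
contact_force: [0.7, -0.0, -0.5]
gripper_width: 0.995
grasp_force: 0.0
```

Run:
```python
from h import *
o=get_obs();print(o["t"],o["eef_pos"],o["tool_rot"],o["gripper_width"])
p=cams.camera_params("wrist");a=cams.read_camera("wrist")[:,:,::-1];b=cams.read_camera("side")[:,:,::-1]
cv2.imwrite("pics/c7.png",np.hstack([cv2.resize(a,(400,300)),b[75:375,130:530]]))
print("pred wide",proj(p,(.6025,.147,.07))*.78125)
```

```text
34.35 [0.60263582 0.1467617  0.10259306] [3.89325358e-05 7.09161050e-01 7.05046522e-01 7.18967985e-05] 0.9952323804395105
pred wide [201.06976842 158.80158762]
```

View pics/c7.png

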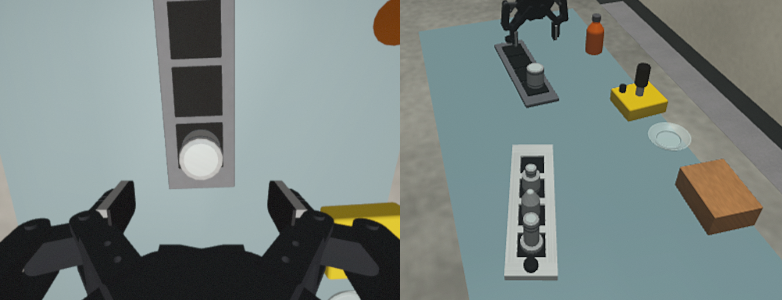

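Three stand in wells 1–3, and the wide top at (200,159) is centred as predicted. Gripping it now.

>>> arm_command:
  rows:
    - [[85, 0, 0, -0.3, 0], [85, 0, 0, -0.4, 0], [85, 0, 0, -0.3, 0], [85, 0, 0, -0.2, 0], [85, 0, 0, -0.04, 0], [85, 0, 0, 0, 0], [36, 0, 0, 0, 0], [36, 0, 0, 0, 0], [36, 0, 0, 0, 0], [36, 0, 0, 0, 0]]

```text
t: 35.7
eef_pos: [0.603, 0.1469, 0.0288]
tool_rot: [0.0, 0.709, 0.705, 0.0]
contact_force: [-1.3, -0.2, 5.1]
gripper_width: 0.475
grasp_force: 40.2
```

>>> arm_command:
  rows:
    - [[36, 0, 0, 0, 0], [36, 0, 0, 0, 0], [36, 0, 0, 0, 0], [36, 0, 0, 0, 0], [36, 0, 0, 0, 0], [36, 0, 0, 0.2, 0], [36, 0, 0, 0.4, 0], [36, 0, 0, 0.6, 0], [36, 0, 0, 0.6, 0], [36, 0, 0, 0.2, 0]]

```text
t: 36.95
eef_pos: [0.6037, 0.1473, 0.1506]
tool_rot: [0.001, 0.709, 0.705, 0.002]
contact_force: [0.7, 0.4, -0.8]
gripper_width: 0.473
grasp_force: 40.7
```

>>> arm_command:
  rows:
    - [[36, -0.17, -0.3, 0, -0.45], [36, -0.17, -0.6, 0, -0.45], [36, -0.17, -0.8, 0, -0.45], [36, -0.17, -0.8, 0, -0.45], [36, -0.17, -0.8, 0, -0.45], [36, -0.17, -0.5, 0, -0.45], [36, -0.17, -0.3, 0, -0.45], [36, -0.17, -0.15, 0, -0.45], [36, 0, 0, 0, 0], [36, 0, 0, 0, 0]]

```text
t: 38.2
eef_pos: [0.5215, -0.1068, 0.1483]
tool_rot: [-0.0, 0.802, 0.597, 0.0]
contact_force: [0.6, -1.2, -1.3]
gripper_width: 0.474
grasp_force: 40.8
```

>>> arm_command:
  rows:
    - [[36, 0, 0, 0, 0], [36, 0, 0, -0.3, 0], [36, 0, 0, -0.5, 0], [36, 0, 0, -0.5, 0], [36, 0, 0, -0.3, 0], [36, 0, 0, -0.2, 0], [36, 0, 0, -0.1, 0], [36, 0, 0, 0, 0], [36, 0, 0, 0, 0], [36, 0, 0, 0, 0]]

```text
t: 39.45
eef_pos: [0.5215, -0.1084, 0.0347]
tool_rot: [0.0, 0.803, 0.596, 0.0]
contact_force: [0.5, 0.1, -0.5]
gripper_width: 0.474
grasp_force: 40.7
```

>>> arm_command:
  rows:
    - [[36, -0.02, 0, -0.1, 0], [36, 0, 0, -0.06, 0], [36, 0, 0, -0.03, 0], [36, 0, 0, -0.01, 0], [36, 0, 0, 0, 0], [36, 0, 0, 0, 0], [36, 0, 0, 0, 0], [36, 0, 0, 0, 0], [36, 0, 0, 0, 0], [36, 0, 0, 0, 0]]

```text
t: 40.7
eef_pos: [0.5195, -0.1082, 0.0227]
tool_rot: [-0.0, 0.803, 0.596, -0.0]
contact_force: [-4.0, 1.3, 7.9]
gripper_width: 0.474
grasp_force: 41.8
```

>>> arm_command:
  rows:
    - [[36, 0, 0, 0, 0], [85, 0, 0, 0, 0], [85, 0, 0, 0, 0], [85, 0, 0, 0, 0], [85, 0, 0, 0, 0], [85, 0, 0, 0, 0], [85, 0, 0, 0, 0], [85, 0, 0, 0.2, 0], [85, 0, 0, 0.5, 0], [85, 0, 0, 0.7, 0]]

```text
t: 41.95
eef_pos: [0.5191, -0.1081, 0.107]
tool_rot: [-0.001, 0.803, 0.596, -0.0]
contact_force: [0.1, -0.3, -0.1]
gripper_width: 0.995
grasp_force: 0.0
```

>>> arm_command:
  rows:
    - [[85, 0, 0, 0.7, 0], [85, 0, 0, 0.5, 0], [85, 0.2, 0.6, 0.2, 0], [85, 0.2, 0.8, 0, 0], [85, 0.2, 0.8, 0, 0], [85, 0.2, 0.6, 0, 0], [85, 0, 0.3, 0, 0], [85, 0, 0, 0, 0], [85, 0, 0, 0, 0], [85, 0, 0, 0, 0]]

```text
t: 43.2
eef_pos: [0.5677, 0.0757, 0.1901]
tool_rot: [0.0, 0.804, 0.595, -0.0]
contact_force: [-0.5, -0.6, 0.7]
gripper_width: 0.996
grasp_force: 0.0
```

Run:
```python
from h import *
o=get_obs();print(o["t"],o["eef_pos"],o["gripper_width"],o["contact_force"])
b=cams.read_camera("side")[:,:,::-1];s=cams.read_camera("scene")[:,:,::-1]
cv2.imwrite("pics/c8.png",np.hstack([cv2.resize(b[195:370,180:360],None,fx=2.2,fy=2.2),cv2.resize(s[120:225,160:270],None,fx=3.66,fy=3.667)[:385]]))
```

```text
43.2 [0.56773074 0.0757009  0.19006613] 0.9963339333112808 [-0.50194411 -0.56577853  0.68568658]
```

View pics/c8.png

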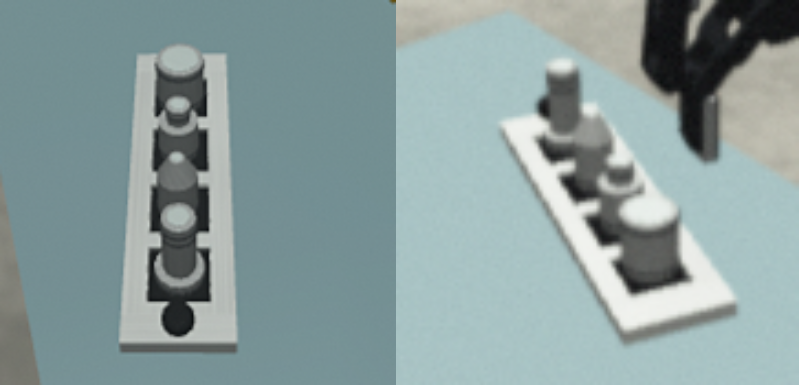

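All four stand upright, each in its own well. From the knob they run slim, tapered, stepped, wide, which is the same order as on the cleaning rack, and the gripper is clear.

```bash
python3 -c "
from station import job
print(job.hand_in())"
```

```text
the job is handed in; nothing more can be done
None
```

The job is handed in: all four objectives stand upright and released in the loading rack's wells, in order from the knob (slim, tapered, stepped, wide), finished at about 43 s of the 104 s allowed.

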